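# Roll a brass tube into the vee and clamp it

## Task

Get the brass tube ready for sawing: roll it across the fixture's deck, without lifting it, until it drops into the vee groove, and bring its end right up against the stop plate while the red clamp arm is still open. Once the tube lies still in the vee, swing the red arm over and press its pad down onto the tube, then let go. Leave the tin, the vial and the wooden ring clamp beside the fixture where they are.

Things in the scene. Friction and masses are not known exactly. Their poses are not given: they have to be found in the camera images.
- fixture: Blue clamping fixture fixed to the table. Origin on the table under the vee; x crosses the vee from deck to clamp hinge (away from the robot), y runs along the vee, z up. Foot plate x -140 to 85, y -95 to 70 mm. Block y -70 to 55 mm. Clevis cheeks of the clamp at x 45 to 65, y -22 to 22 mm, up to z 82 mm
- deck_edge (a point): Middle of the edge where the deck ends and the 90 degree vee begins (fixture x -20, z 45 mm). The flat aluminium-topped deck runs from here back to x -135 at z 45 mm, with a 4 mm high steel lip at x -137 to -131. The vee's bottom is at x 0, z 25 mm; its far flank rises to x 28, z 53 mm, the height of the far land. Axes as the fixture's
- stop_face (a point): On the face of the dark steel stop plate that closes the vee's -y end (fixture x 0, y -70, z 45 mm). Plate x -26 to 26 mm, 10 mm thick, top at z 57 mm. The vee's other end, y 55 mm, is open. Axes as the fixture's
- vee_seat (a point): Where the tube's centre lies when it is seated in the vee with its end on the stop plate (fixture x = 0, y = 0, z = 46 mm); axes as the fixture's
- tube: Brass tube, 30 mm outside diameter, 140 mm long, 0.2 to 0.42 kg, two dark ring marks. Origin at its centre, y along its axis (x and z turn as it rolls). Starts loose on the deck, up to 12 degrees out of parallel with the vee, its -y end 15 to 40 mm short of the stop face's plane. Rolls freely, drops into the vee by itself past the deck edge; slides along the vee under 2 to 7 N
- clamp (a joint): Angle of the red clamp arm. 0: arm level over the vee, pointing to the fixture's -x, pad on top of a seated tube. Grows as the arm swings up about the fixture's y axis: 1.57 stands upright, 2.0 (limit) leans back away from the vee. Starts open. Stiff friction hinge (0.18 N m): it stays where it is left, and is pushed with about 2 N near its tip
- clamp_hinge (a point): Hinge axis of the clamp arm (fixture x = 55, y = 0, z = 71 mm); axis along the fixture's y; axes as the fixture's
- clamp_tip (a point): Free end of the clamp arm, black grip end, 113 mm from the hinge. The arm is 22 mm wide (26 at the grip) and 10 mm thick; its upper face (the back one when open) lies 8 mm from the hinge's centre line. Its rubber pad is 55 mm from the hinge on the underside
- paste_tin: Low black tin with dried paste, 55 mm diameter, 14 mm high, loose on the table, origin at its underside; leave it
- vial: Clear small vial, 27 mm diameter, 32 mm high, loose on the table, origin at its underside; leave it
- ring_clamp: Wooden ring clamp 140 x 26 x 26 mm, long axis x, loose on the table, origin at its underside; leave it
There are look-alikes about, which are no part of the job. What is shaped like the tube but pink is not meant.

How it is judged:
By the outcome, as a careful person would: the job done as asked, in the order asked, and still so for the second after the job is handed in, with the robot touching nothing.
It also fails if it takes over 54 s, if anything falls off the work surface, if the arm or the gripper's body presses on something with over 40 N, if the wrist force passes 120 N, or if a joint passes its speed limit or range.

## Robot

A 6-joint arm with a two-finger parallel gripper is mounted at the origin on a cart in front of the work surface, level with it; the furniture and walls round the work are solid. World frame = base frame: x ahead of the robot, y to its left, z up, the work surface at z = 0. Lengths are in mm, angles in rad, forces in N, time in s.
With the tool pointing down it reaches from about 350 to 875 mm from the base axis. Payload 4.2 kg.
Tool frame: the origin (TCP) lies midway between the tips of the shut fingers; the grasp point (between the pads) lies 19 mm behind it; z points along the fingers, y is the line along which they close (so a half turn about z gives the same grasp; the last joint's range is limited). The gripper opens to 85 mm and grips with 20 to 120 N. Pads are 22 mm wide; open, the fingers measure 114 mm over their backs; the gripper's body (76 mm by 85 mm) begins 54 mm behind the grasp point. The pads swing forward as they close: fully open they stand 13 mm farther back than shut.
Start: joints at [-0.921, 0.385, 0.008, 0, -1.194, -0.259], TCP at [238.093, -577.85, 208.912] pointing down, gripper open.
Joint ranges: [-3.14, 3.14], [-1.21, 2.06], [-1.07, 1.41], [-3.16, 2.05], [-2.99, -0.16], [-3.1, 3.1]. Speed limits (rad/s): [2.79, 2.79, 3.14, 3.14, 3.14, 3.14].

## Interface

Orientations are given as a unit quaternion [x, y, z, w].
In Python, from bench import * gives the robot as it stands.
- The arm moves only by the tool drive_tool, never from a script. Its argument "plan" is a list that holds one entry, the list of rows, each a list of 5 numbers: the closure, from -1 (fully open) to 1 (shut), then the shift along the world's x, y, z in mm, then the turn about the world's z in degrees. A call has 1 to 20 rows; each row shifts and turns the commanded pose from where the row before left it; what a row does not reach is not made up. A row lasts 1/12 s, in which the tool goes at most 41.7 mm and 7.16 degrees, less where a joint would pass 70% of its speed; a pose out of reach is approached as far as the arm can. A call is refused whole if a number of a shift passes 41.7 or a number of a turn 7.16, either way. A call with a gripper value outside its range is refused whole. The fingers move at their own pace and stop on an object; the grip force is fixed at half the most. Time passes only in rows, so rows that do not move let the fingers close. It gives the time, the measured TCP pose, the force, the opening and the grip force at its end, in the units of the state.
- read_state(): the state, without advancing time (a new reading comes with each control period).
- get_image(name): name is "scene" or "top" or "wrist"; returns (picture, depth): 400x640x3 uint8, red, green, blue; 400x640 float32, mm along the optical axis (not along the pixel's ray), 0 where there is no reading.
- camera_model(name): a dict with "fx", "fy", "cx", "cy" (pixels), "R" (3x3) and "t" (3): a world point X has camera coordinates R X + t; the wrist camera has in their place "mount" (4x4, takes a point from camera to tool coordinates, whose origin is the TCP and whose axes are the flange's). Camera axes: x right, y down, z forward; pixel columns grow to the right and rows downward; lengths in mm; the calibration is good to about 2 mm. The wrist camera is an equidistant fisheye: a pixel r from the principal point sees the ray r / f radians off the axis. A picture is of the moment at which its call begins: read the wrist's pose just before it. camera_model takes no time and is no camera call.
- job_done(): hands the job in; it is judged then, once.
The state is a dict: "clock": time; "joints": joint angles; "joint_vel": joint speeds; "joint_efforts": joint torques, N m; "position": TCP position; "ee_rot": TCP orientation; "contact_force": force on the tool from outside, world axes, zero at the start; "wrist_torque": the same for the moment, N m; "gripper_width": finger opening in mm; "grasp_force": force on a finger pad.
Only numpy, scipy, OpenCV 4.12 (cv2) and the standard library are available. Lean on these libraries where they do the work, as an engineer would, in place of code of your own. Each camera call takes 0.05 s, during which the arm holds its last target. There are 200 camera calls.

## Working session

There is one attempt and no reset: what is moved stays moved. The work goes in short steps, Python scripts to look and compute and a tool call to move; the robot and the scene stay as the last step left them, time stands still between calls to the robot, and variables do not carry over. Pictures are saved under pics/ and viewed, at most 11 in all, crops included, and the job is handed in when it is done.

Besides the shell and the picture viewer there is one more tool, called after ">>>" as name(argument=value, ...) on one line, values as JSON. drive_tool: Moves the arm, as the interface text tells. Its arguments: {"type":"object","properties":{"plan":{"type":"array"}},"required":["plan"]}

```bash
mkdir -p pics; python3 - <<'E'
from bench import *
import cv2,numpy as np
s=read_state();print(s['clock'],s['position'],s['ee_rot'],s['gripper_width'])
for n in("scene","top"):
    im,d=get_image(n);np.savez(f"pics/{n}0.npz",im=im,d=d)
    cv2.imwrite(f"pics/{n}0.png",im[:,:,::-1])
    print(n,camera_model(n))
E
```

```text
0.0 [ 237.84789702 -577.28067096  207.77986591] [-1.94060404e-01  9.80988951e-01  1.08108065e-03 -2.64203076e-04] 85.5219069754384
scene {'fx': 413.43873683080267, 'fy': 413.43873683080267, 'cx': 316.0557248935254, 'cy': 197.88358195525507, 'R': array([[-0.83084229, -0.5562205 ,  0.01788415],
       [-0.44556237,  0.64560739, -0.62021389],
       [ 0.33342954, -0.52326843, -0.78422885]]), 't': array([481.78294985, 234.37253923, 861.0403656 ])}
top {'fx': 505.157180635309, 'fy': 505.157180635309, 'cx': 319.0264880821358, 'cy': 201.42590580144181, 'R': array([[ 0.0252245 , -0.99958063,  0.01422284],
       [-0.99430008, -0.02656046, -0.10325648],
       [ 0.10359094, -0.01153718, -0.99455307]]), 't': array([  27.95960576,  549.02549479, 1221.34194232])}
```

View pics/scene0.png

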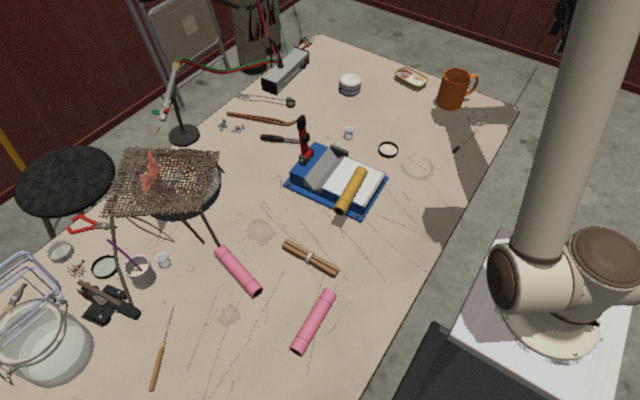

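View pics/top0.png

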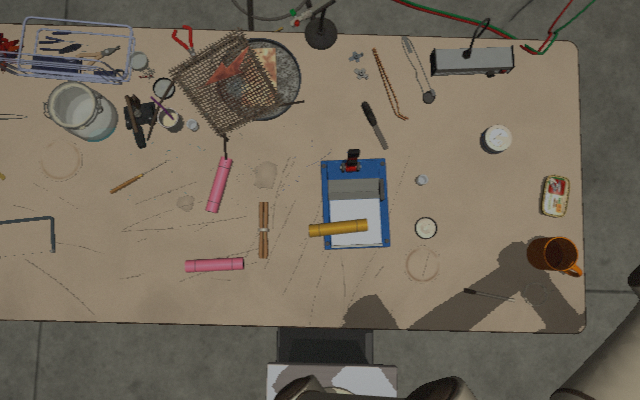

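The top picture shows the brass tube at (338,228) on the white deck. The look-alikes are the pink tubes at (218,184) and (214,265) and the wooden ring clamp at (264,230), and I choose the brass one. The fixture is at (355,203), its red arm open at (351,160) and the stop plate on the right at (382,190).

```bash
cat > h.py <<'E'
import numpy as np,cv2
from bench import *
def cloud(d,cm):
    v,u=np.mgrid[:d.shape[0],:d.shape[1]]
    c=np.stack([(u-cm['cx'])/cm['fx']*d,(v-cm['cy'])/cm['fy']*d,d],-1)
    return (c-cm['t'])@cm['R']
def proj(X,cm):
    c=np.asarray(X,float)@cm['R'].T+cm['t'];return c[...,:2]/c[...,2:]*[cm['fx'],cm['fy']]+[cm['cx'],cm['cy']]
def masks(im):
    h=cv2.cvtColor(im,cv2.COLOR_RGB2HSV);H,S,V=[h[...,i].astype(int) for i in range(3)]
    return dict(blue=(H>98)&(H<125)&(S>120)&(V>40),brass=(H>15)&(H<30)&(S>130)&(V>70),red=((H<6)|(H>174))&(S>150)&(V>60))
E
python3 - <<'E'
from h import *
z=np.load('pics/top0.npz');im,d=z['im'],z['d'];cm=camera_model('top')
P=cloud(d,cm);m=masks(im);roi=np.zeros(d.shape,bool);roi[140:260,300:400]=1
b=P[m['blue']&roi&(d>0)]
print('blue z hist',np.histogram(b[:,2],bins=np.arange(-10,100,5)))
lo=b[b[:,2]<25]
r=cv2.minAreaRect(lo[:,:2].astype(np.float32));print('foot',r,cv2.boxPoints(r))
t=P[m['brass']&roi&(d>0)];t=t[t[:,2]>40]
r=cv2.minAreaRect(t[:,:2].astype(np.float32));print('tube',r,np.percentile(t[:,2],[5,50,95]),len(t))
q=t.mean(0);w,v=np.linalg.eigh(np.cov(t[:,:2].T));print(q,v[:,1])
rr=P[m['red']&roi&(d>0)];print('red',len(rr),np.percentile(rr,[2,50,98],axis=0))
# deck white
h=cv2.cvtColor(im,cv2.COLOR_RGB2HSV);wm=(h[...,1]<30)&(h[...,2]>150)&roi&(abs(P[...,2]-45)<8)
w=P[wm];print('deck',len(w),cv2.minAreaRect(w[:,:2].astype(np.float32)),np.median(w[:,2]))
tb=P[230:240,270:290];print('table z',np.median(tb[...,2]))
c=cv2.resize(im[140:260,300:400],None,fx=5,fy=5,interpolation=cv2.INTER_CUBIC)
z2=np.load('pics/scene0.npz')['im'][110:220,270:400]
c2=cv2.resize(z2,(709,600));cv2.imwrite('pics/crop_top.png',c[:,:,::-1]);cv2.imwrite('pics/crop_sc.png',c2[:,:,::-1])
E
```

```text
blue z hist (array([  0,   1,  14, 329, 552,  55,   3,   3,   1,   0,  11,  55, 420,
       231,   4,   1,   1,   2,   0,   1,   0]), array([-10,  -5,   0,   5,  10,  15,  20,  25,  30,  35,  40,  45,  50,
        55,  60,  65,  70,  75,  80,  85,  90,  95]))
foot ((548.8707275390625, -47.70048522949219), (222.97750854492188, 162.14955139160156), 3.9172635078430176) [[ 432.10376    25.568422]
 [ 443.18115  -136.2023  ]
 [ 665.6377   -120.96939 ]
 [ 654.5603     40.80133 ]]
tube ((482.8840637207031, -3.1960296630859375), (28.25330924987793, 137.3839569091797), 7.929576396942139) [67.04045646 73.53510211 78.58473275] 666
[482.70626561  -2.36736069  73.3476721 ] [-0.14077952  0.99004097]
red 47 [[620.29739302 -41.20112469  74.51509249]
 [624.57060098 -31.21885032  81.25498636]
 [629.99848381 -19.23892505  86.58976301]]
deck 1669 ((496.9722595214844, -47.24212646484375), (114.2099380493164, 118.78086853027344), 4.157606601715088) 46.05451477399671
table z 0.9196824971466793
```

View pics/crop_top.png

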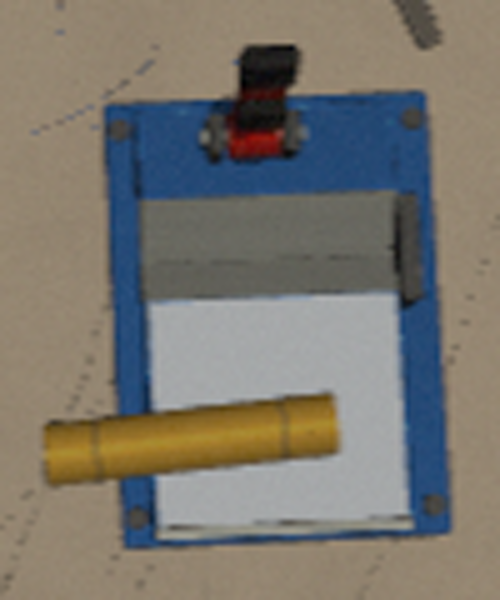

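View pics/crop_sc.png

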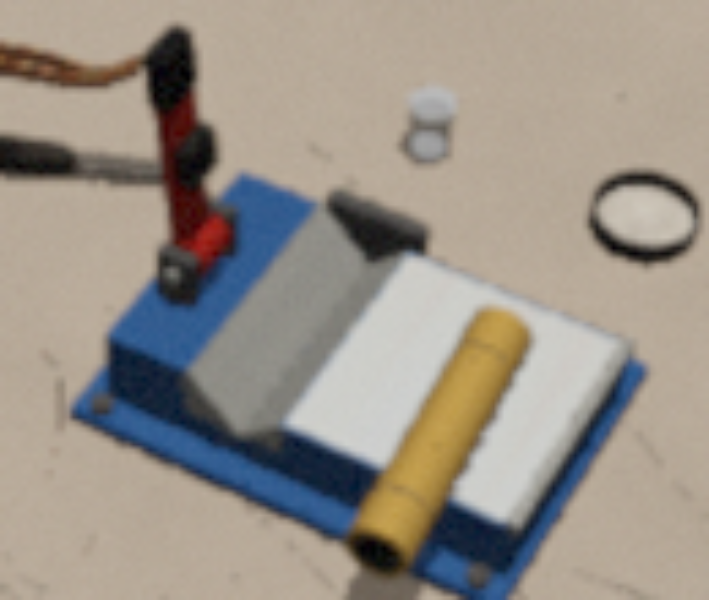

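The crops confirm it. The brass tube lies across the deck, its left end at (45,455) in the top crop and overhanging the open side. The vee is free, and the red arm stands upright and leans back. I'll first move behind the tube with the gripper open and its finger line parallel to the vee.

>>> drive_tool(plan=[[[-1,5,18,0,-1.2],[-1,10,35,0,-1.2],[-1,11,37,0,-1.2],[-1,11,37,0,-1.2],[-1,11,37,0,-1.2],[-1,11,37,0,-1.2],[-1,11,37,0,-1.2],[-1,11,37,0,-1.2],[-1,11,37,0,-1.2],[-1,11,37,0,-1.2],[-1,11,37,0,-1.2],[-1,11,37,0,-1.2],[-1,11,37,0,-1.2],[-1,11,37,0,-1.2],[-1,11,37,0,-1.2],[-1,10,36,0,-0.4],[-1,5,20,0,0],[-1,0,0,0,0],[-1,0,0,0,0]]])

```text
clock: 1.68
position: [410.8, 13.0, 208.5]
ee_rot: [-0.036, 0.999, -0.0, -0.001]
contact_force: [1.0, -1.0, -0.2]
gripper_width: 85.1
grasp_force: 0.0
```

>>> drive_tool(plan=[[[-1,0,-7,-20,0],[-1,0,-7,-30,0],[-1,0,-6,-30,0],[-1,0,0,-30,0],[-1,0,0,-25,0],[-1,0,0,-18,0],[-1,0,0,-10,0],[-1,0,0,0,0],[-1,0,0,0,0],[-1,0,0,0,0]]])

```text
clock: 2.52
position: [411.5, -8.3, 46.6]
ee_rot: [-0.034, 0.999, 0.0, 0.001]
contact_force: [0.9, 0.3, -0.5]
gripper_width: 85.5
grasp_force: 0.0
```

```bash
python3 - <<'E'
from h import *
im,d=get_image('scene');P=cloud(d,camera_model('scene'))
cv2.imwrite('pics/s1.png',cv2.resize(im[90:240,230:430],(800,600),interpolation=cv2.INTER_CUBIC)[:,:,::-1])
z=np.load('pics/scene0.npz');im,d=z['im'],z['d'];P=cloud(d,camera_model('scene'))
# clamp arm points in fixture frame
a=np.deg2rad(3.95);R=np.array([[np.cos(a),np.sin(a)],[-np.sin(a),np.cos(a)]])
F=P.copy();F[...,:2]=(P[...,:2]-[575.4,-33.3])@R.T
k=(d>0)&(abs(F[...,1])<25)&(F[...,0]>30)&(F[...,0]<130)&(F[...,2]>90)&(F[...,2]<200)
for lo in range(90,200,15):
    q=F[k&(F[...,2]>=lo)&(F[...,2]<lo+15)]
    if len(q):print(lo,len(q),np.percentile(q,[5,50,95],axis=0).round(0).tolist())
E
```

```text
90 34 [[56.0, -7.0, 91.0], [57.0, 6.0, 97.0], [64.0, 11.0, 104.0]]
105 32 [[50.0, -9.0, 106.0], [59.0, 9.0, 115.0], [67.0, 12.0, 119.0]]
120 54 [[51.0, -7.0, 121.0], [55.0, 10.0, 129.0], [66.0, 12.0, 135.0]]
135 57 [[53.0, -10.0, 135.0], [61.0, 5.0, 140.0], [68.0, 12.0, 149.0]]
150 43 [[61.0, -10.0, 151.0], [63.0, 9.0, 160.0], [71.0, 13.0, 164.0]]
165 51 [[62.0, -9.0, 166.0], [64.0, 8.0, 174.0], [72.0, 13.0, 179.0]]
180 43 [[64.0, -11.0, 180.0], [68.0, 2.0, 184.0], [74.0, 12.0, 185.0]]
```

View pics/s1.png

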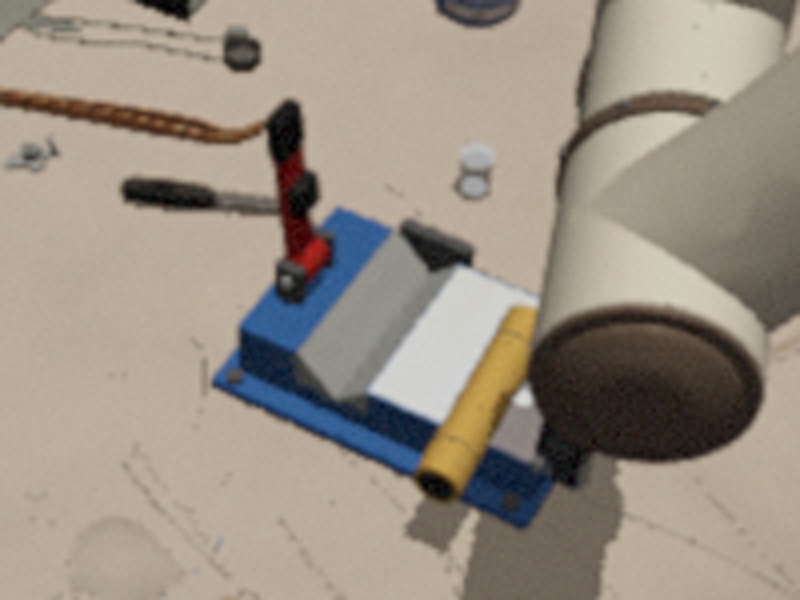

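The tube is still in place at (480,400) in this crop, the fingers are behind it with one visible at (565,450), and the clamp stands at about 1.66 rad. I'll push slowly along the fixture's x axis.

>>> drive_tool(plan=[[[-1,10,0.7,0,0],[-1,10,0.7,0,0],[-1,8,0.5,0,0],[-1,4,0.3,0,0],[-1,3,0.2,0,0],[-1,3,0.2,0,0],[-1,3,0.2,0,0],[-1,3,0.2,0,0],[-1,3,0.2,0,0],[-1,3,0.2,0,0],[-1,3,0.2,0,0],[-1,3,0.2,0,0],[-1,3,0.2,0,0],[-1,3,0.2,0,0],[-1,3,0.2,0,0],[-1,3,0.2,0,0],[-1,3,0.2,0,0],[-1,3,0.2,0,0],[-1,3,0.2,0,0],[-1,3,0.2,0,0]]])

```text
clock: 4.23
position: [491.4, -2.4, 45.9]
ee_rot: [-0.035, 0.999, -0.0, -0.0]
contact_force: [0.1, -0.7, 0.7]
gripper_width: 85.5
grasp_force: 0.0
```

```bash
cat >> h.py <<'E'
a=np.deg2rad(3.95);RF=np.array([[np.cos(a),np.sin(a)],[-np.sin(a),np.cos(a)]])
def tofix(P):
    F=np.array(P,float);F[...,:2]=(F[...,:2]-[575.4,-33.3])@RF.T;return F
def look(name='scene'):
    im,d=get_image(name);F=tofix(cloud(d,camera_model(name)))
    k=masks(im)['brass']&(d>0)&(abs(F[...,0]+40)<90)&(F[...,1]>-80)&(F[...,1]<130)&(F[...,2]>25)&(F[...,2]<85)
    t=F[k];c=t.mean(0);w,v=np.linalg.eigh(np.cov(t[:,:2].T));e=v[:,1]*np.sign(v[1,1])
    p=np.percentile(t,[1,99],axis=0)
    print(name,len(t),'mean',c.round(1),'yaw',np.degrees(np.arctan2(-e[0],e[1])).round(1),'p1/99',p.round(1).tolist(),'top z',np.percentile(t[:,2],97).round(1))
    return im
E
python3 - <<'E'
from h import *
im=look('scene');im=look('top');print(read_state()['contact_force'],tofix(read_state()['position']))
cv2.imwrite('pics/t2.png',cv2.resize(im[130:280,280:440],(640,600),interpolation=cv2.INTER_CUBIC)[:,:,::-1])
E
```

```text
scene 419 mean [-94.5  51.1  71. ] yaw 1.9 p1/99 [[-106.7, -24.0, 62.4], [-79.1, 106.0, 75.9]] top z 75.2
top 1 mean [-96.9 -30.9  69.5] yaw nan p1/99 [[-96.9, -30.9, 69.5], [-96.9, -30.9, 69.5]] top z 69.5
[ 0.75495738  0.5538177  -0.08201206] [-81.35215463  36.62929635  45.92961687]h.py:18: RuntimeWarning: Degrees of freedom <= 0 for slice
  t=F[k];c=t.mean(0);w,v=np.linalg.eigh(np.cov(t[:,:2].T));e=v[:,1]*np.sign(v[1,1])
  c *= np.true_divide(1, fact)
  c *= np.true_divide(1, fact)
```

```bash
python3 - <<'E'
from h import *
im,d=get_image('scene')
cv2.imwrite('pics/s2.png',cv2.resize(im[110:240,250:430],(800,578),interpolation=cv2.INTER_CUBIC)[:,:,::-1])
E
```

```text
(no output)
```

View pics/s2.png

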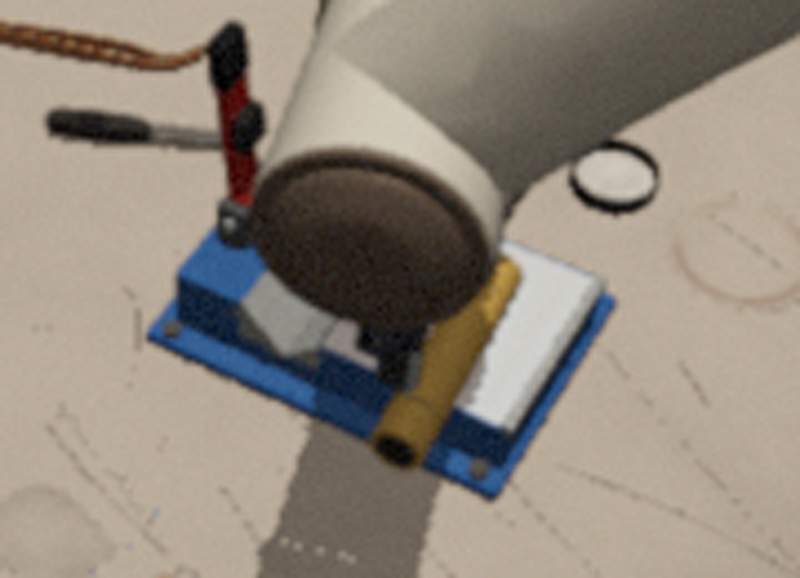

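The tube at (440,380) has not moved. The fingers, visible at (395,350), are already over it or past it, so the open tips probably sit higher than I assumed. I'll measure them.

```bash
python3 - <<'E'
from h import *
im,d=get_image('scene');F=tofix(cloud(d,camera_model('scene')))
print(tofix(read_state()['position']))
# crop px -> image px : u=250+x*180/800, v=110+y*130/578
for x,y in[(400,340),(395,360),(398,375),(398,385),(412,355),(412,370),(375,345),(340,340),(440,340),(440,380),(400,415),(510,270)]:
    u,v=int(250+x*.225),int(110+y*.225);print((x,y),F[v,u].round(0),im[v,u])
E
```

```text
[-82.06074917  36.56777619  45.82580045]
(400, 340) [-92. 110. 149.] [16 14 21]
(395, 360) [-89. 111. 132.] [15 14 10]
(398, 375) [-84.  93.  99.] [ 9  9 10]
(398, 385) [-85.  92.  92.] [17 15 17]
(412, 355) [-95. 103. 133.] [46 43 39]
(412, 370) [-89.  87.  99.] [60 59 58]
(375, 345) [-79. 110. 138.] [24 27 28]
(340, 340) [-27.  44.  42.] [140 131 126]
(440, 340) [-85.  41.  74.] [117  93  45]
(440, 380) [-97.  65.  74.] [113  89  44]
(400, 415) [-90.  96.  74.] [117  91  43]
(510, 270) [-93. -24.  72.] [181 145  70]
```

The finger tips are well above the tube, with the lowest finger point at z≈88, so nothing was touched. I'll go back and then lower, and measure the tip height there.

>>> drive_tool(plan=[[[-1,0,0,20,0],[-1,-20,-1.4,15,0],[-1,-30,-2.1,0,0],[-1,-30,-2.1,0,0],[-1,-5,-0.4,0,0],[-1,0,0,-20,0],[-1,0,0,-20,0],[-1,0,0,-15,0],[-1,0,0,0,0],[-1,0,0,0,0]]])

```text
clock: 5.27
position: [405.8, -8.6, 25.6]
ee_rot: [-0.035, 0.999, -0.0, -0.001]
contact_force: [0.6, 0.6, 0.1]
gripper_width: 85.6
grasp_force: 0.0
```

```bash
python3 - <<'E'
from h import *
im,d=get_image('scene');F=tofix(cloud(d,camera_model('scene')))
p=tofix(read_state()['position']);print(p,read_state()['contact_force'])
k=(d>0)&(abs(F[...,0]-p[0])<45)&(abs(F[...,1]-p[1])<75)&(F[...,2]>5)&(F[...,2]<200)&(F[...,0]<-140)
k&=~masks(im)['blue']
for lo in range(5,130,10):
    q=F[k&(F[...,2]>=lo)&(F[...,2]<lo+10)]
    if len(q):print(lo,len(q),(np.percentile(q,[5,50,95],axis=0)-[p[0],p[1],0]).round(0).tolist())
im=look('scene')
cv2.imwrite('pics/s3.png',cv2.resize(im[130:260,290:470],(800,578),interpolation=cv2.INTER_CUBIC)[:,:,::-1])
E
```

```text
[-166.77262997   36.50503377   26.27197932] [ 0.29012932 -0.04167637  0.56472673]
55 3 [[-11.0, 42.0, 62.0], [-9.0, 49.0, 63.0], [-7.0, 49.0, 64.0]]
65 22 [[-11.0, 48.0, 67.0], [-3.0, 54.0, 71.0], [6.0, 56.0, 75.0]]
75 20 [[-11.0, 47.0, 76.0], [-4.0, 55.0, 80.0], [6.0, 57.0, 84.0]]
85 2 [[-10.0, 48.0, 85.0], [-8.0, 52.0, 86.0], [-5.0, 56.0, 86.0]]
105 29 [[-12.0, 70.0, 109.0], [-1.0, 73.0, 112.0], [10.0, 75.0, 115.0]]
115 27 [[-11.0, 67.0, 116.0], [3.0, 72.0, 118.0], [10.0, 74.0, 123.0]]
125 4 [[8.0, 72.0, 125.0], [10.0, 72.0, 127.0], [11.0, 74.0, 128.0]]
scene 517 mean [-92.3  45.   71.2] yaw 3.8 p1/99 [[-106.9, -26.7, 62.6], [-76.8, 106.5, 76.1]] top z 75.5
```

View pics/s3.png

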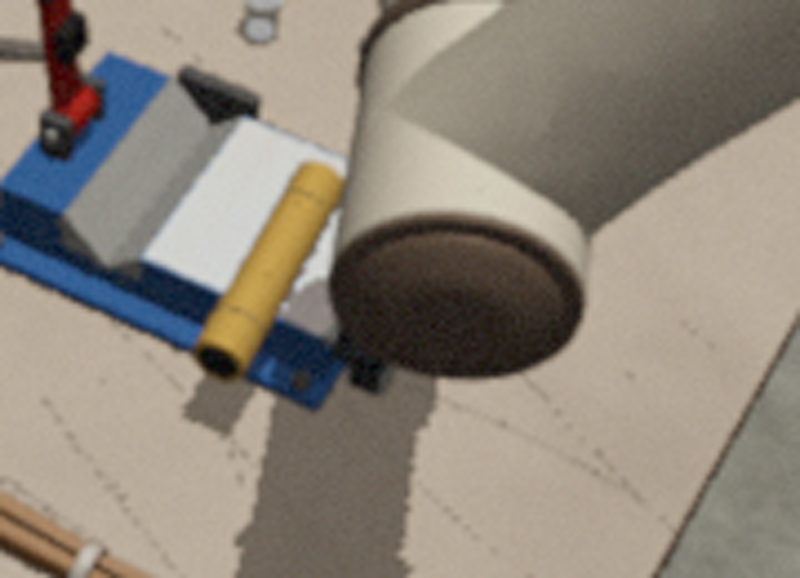

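The open tips sit about 37 mm above the TCP, and the finger is visible at (365,370). I'll lower by 8 mm so the tips are at z≈55, just above the lip, and push.

>>> drive_tool(plan=[[[-1,0,0,-8,0],[-1,10,0.7,0,0],[-1,10,0.7,0,0],[-1,10,0.7,0,0],[-1,6,0.4,0,0],[-1,4,0.3,0,0],[-1,3,0.2,0,0],[-1,3,0.2,0,0],[-1,3,0.2,0,0],[-1,3,0.2,0,0],[-1,3,0.2,0,0],[-1,3,0.2,0,0],[-1,3,0.2,0,0],[-1,3,0.2,0,0],[-1,3,0.2,0,0]]])

```text
clock: 6.62
position: [473.2, -3.9, 17.9]
ee_rot: [-0.035, 0.999, -0.0, -0.0]
contact_force: [-0.6, -0.1, 0.4]
gripper_width: 85.9
grasp_force: 0.4
```

```bash
python3 - <<'E'
from h import *
print(tofix(read_state()['position']),read_state()['contact_force'])
look('scene')
E
```

```text
[-99.91061308  36.40207344  17.89838463] [-0.55634834 -0.11841162  0.41249351]
scene 98 mean [-76.7  97.7  70.2] yaw 69.0 p1/99 [[-87.8, 84.5, 60.2], [-62.1, 106.8, 75.4]] top z 75.3
```

It works, the tube is moving with the fingers, so I'll carry on.

>>> drive_tool(plan=[[[-1,3,0.2,0,0],[-1,3,0.2,0,0],[-1,3,0.2,0,0],[-1,3,0.2,0,0],[-1,3,0.2,0,0],[-1,3,0.2,0,0],[-1,3,0.2,0,0],[-1,3,0.2,0,0],[-1,3,0.2,0,0],[-1,3,0.2,0,0],[-1,3,0.2,0,0],[-1,3,0.2,0,0],[-1,3,0.2,0,0],[-1,3,0.2,0,0],[-1,3,0.2,0,0],[-1,3,0.2,0,0],[-1,3,0.2,0,0],[-1,3,0.2,0,0],[-1,3,0.2,0,0],[-1,2,0.2,0,0]]])

```text
clock: 8.33
position: [532.9, 0.3, 18.0]
ee_rot: [-0.035, 0.999, 0.0, 0.0]
contact_force: [0.0, -0.3, -0.7]
gripper_width: 85.5
grasp_force: 0.0
```

```bash
python3 - <<'E'
from h import *
print(tofix(read_state()['position']),read_state()['contact_force'])
look('scene')
E
```

```text
[-40.11650906  36.41217807  17.97165935] [ 2.68346454e-04 -2.56113283e-01 -6.97775695e-01]
scene 144 mean [-4.  91.  56.3] yaw 7.7 p1/99 [[-14.4, 71.1, 39.8], [10.0, 107.6, 62.1]] top z 61.7
```

The tube dropped into the vee: its top is at z≈62 and its +y end at y≈107. Next I'll go up, shut the fingers and come down beyond that end.

>>> drive_tool(plan=[[[-1,-3,0,15,0],[-1,0,0,30,0],[1,0,0,30,0],[1,0,0,25,0],[1,9,26.5,0,0],[1,9,26.5,0,0],[1,9,26.5,0,0],[1,9,27,0,0],[1,0,0,-20,0],[1,0,0,-25,0],[1,0,0,-20,0],[1,0,0,-10,0],[1,0,0,0,0],[1,0,0,0,0],[1,0,0,0,0]]])

```text
clock: 9.63
position: [566.2, 106.9, 44.2]
ee_rot: [-0.035, 0.999, 0.0, 0.001]
contact_force: [-0.5, 0.3, 0.5]
gripper_width: 0.4
grasp_force: 0.0
```

```bash
python3 - <<'E'
from h import *
s=read_state();print(tofix(s['position']),s['contact_force'])
im=look('scene');look('top');print(camera_model('wrist')['mount'].round(2))
cv2.imwrite('pics/s4.png',cv2.resize(im[100:250,210:410],(800,600),interpolation=cv2.INTER_CUBIC)[:,:,::-1])
E
```

```text
[  0.47738292 140.51474691  44.198824  ] [-0.45503024  0.25822783  0.45620594]
scene 453 mean [-4.7 50.8 56.1] yaw -1.8 p1/99 [[-14.6, -23.7, 45.2], [11.1, 106.9, 62.7]] top z 61.9
top 592 mean [-2.7 29.3 59.1] yaw 2.5 p1/99 [[-15.2, -31.9, 49.0], [12.8, 101.5, 66.1]] top z 65.3
[[   0.     -0.95   -0.31   79.93]
 [   1.      0.     -0.      0.31]
 [   0.     -0.31    0.95 -164.26]
 [   0.      0.      0.      1.  ]]
```

View pics/s4.png

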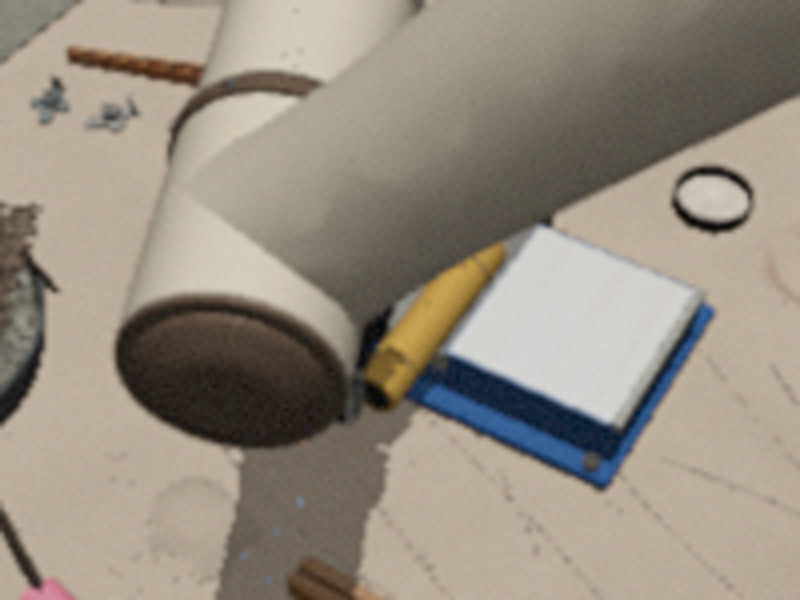

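The tube lies in the vee at (440,330) with its open end at (378,390), and the shut fingers are just beyond it at (355,395). I'll lower so the fingers cover the end face, then push toward the stop.

>>> drive_tool(plan=[[[1,0,0,-7,0],[1,0,0,-7,0],[1,0.6,-9,0,0],[1,0.4,-6,0,0],[1,0.2,-3,0,0],[1,0.2,-3,0,0],[1,0.2,-3,0,0],[1,0.2,-3,0,0],[1,0.2,-3,0,0],[1,0.2,-3,0,0],[1,0.2,-3,0,0],[1,0.2,-3,0,0],[1,0.2,-3,0,0],[1,0.2,-3,0,0],[1,0.1,-2,0,0]]])

```text
clock: 10.98
position: [568.4, 59.4, 29.0]
ee_rot: [-0.035, 0.999, 0.0, 0.0]
contact_force: [0.2, 3.9, -1.2]
gripper_width: 0.2
grasp_force: 1.5
```

```bash
python3 - <<'E'
from h import *
s=read_state();print(tofix(s['position']),s['contact_force']);look('scene');look('top')
E
```

```text
[-0.64616598 92.95335739 28.99256627] [ 0.15422152  3.88412227 -1.20770581]
scene 433 mean [-5.1  8.2 56.3] yaw 2.6 p1/99 [[-14.6, -57.5, 46.6], [10.1, 79.7, 62.0]] top z 61.3
top 460 mean [ -2.8 -10.4  59.2] yaw 4.1 p1/99 [[-14.9, -58.4, 49.9], [13.0, 55.4, 65.9]] top z 65.4
```

>>> drive_tool(plan=[[[1,0.1,-2,0,0],[1,0.1,-2,0,0],[1,0.1,-2,0,0],[1,0.1,-1,0,0],[1,0,-0.5,0,0],[1,0,0,0,0]]])

```text
clock: 11.58
position: [568.7, 52.0, 29.0]
ee_rot: [-0.035, 0.999, -0.0, 0.0]
contact_force: [0.3, 2.4, -0.4]
gripper_width: -0.1
grasp_force: 1.3
```

>>> drive_tool(plan=[[[1,0,-0.5,0,0],[1,0,-0.5,0,0],[1,0,-0.5,0,0],[1,0,0,0,0]]])

```text
clock: 11.92
position: [568.7, 50.6, 28.9]
ee_rot: [-0.035, 0.999, 0.0, 0.0]
contact_force: [-0.5, 3.2, -0.2]
gripper_width: 0.2
grasp_force: 1.5
```

>>> drive_tool(plan=[[[1,0,-0.5,0,0],[1,0,-0.5,0,0],[1,0,0,0,0]]])

```text
clock: 12.17
position: [568.7, 49.6, 28.9]
ee_rot: [-0.035, 0.999, -0.0, 0.0]
contact_force: [0.6, 3.0, 0.0]
gripper_width: 0.2
grasp_force: 1.5
```

>>> drive_tool(plan=[[[1,0,-0.5,0,0],[1,0,-0.5,0,0],[1,0,0,0,0]]])

```text
clock: 12.42
position: [568.7, 48.6, 28.9]
ee_rot: [-0.035, 0.999, 0.0, 0.0]
contact_force: [0.6, 3.9, -0.6]
gripper_width: -0.1
grasp_force: 1.6
```

>>> drive_tool(plan=[[[1,0,-0.5,0,0],[1,0,-0.5,0,0],[1,0,0,0,0]]])

```text
clock: 12.67
position: [568.7, 48.3, 28.9]
ee_rot: [-0.035, 0.999, 0.0, 0.0]
contact_force: [-0.9, 6.9, 0.4]
gripper_width: -0.0
grasp_force: 2.8
```

>>> drive_tool(plan=[[[1,0,-0.5,0,0],[1,0,-0.5,0,0],[1,0,0,0,0]]])

```text
clock: 12.92
position: [568.8, 48.1, 29.0]
ee_rot: [-0.035, 0.999, 0.001, 0.001]
contact_force: [-0.7, 8.6, 0.4]
gripper_width: -0.5
grasp_force: 4.2
```

```bash
python3 - <<'E'
from h import *
s=read_state();print(tofix(s['position']),s['contact_force']);look('scene');look('top')
E
```

```text
[-0.93450564 81.67777133 28.95766736] [-0.65213875  8.62896354  0.36263757]
scene 415 mean [-5.3 -3.4 56.4] yaw 2.9 p1/99 [[-14.7, -68.6, 46.1], [10.3, 69.9, 62.2]] top z 61.5
top 453 mean [ -2.7 -22.9  59. ] yaw 4.1 p1/99 [[-14.8, -69.5, 50.2], [13.0, 42.1, 65.8]] top z 64.9
```

The tube is seated against the stop: it spans y −69.5 to 69.9 and the force is rising. I'll retreat and go over to behind the clamp arm.

>>> drive_tool(plan=[[[1,0,4,0,0],[1,0,9,0,0],[1,0,0,20,0],[1,0,0,32,0],[1,0,0,36,0],[1,0,0,36,0],[1,0,0,36,0],[1,0,0,32,0],[1,0,0,14,0],[1,15,-10,0,0],[1,24,-17,0,0],[1,24,-17,0,0],[1,24,-17,0,0],[1,24,-17,0,0],[1,11,-8,0,0],[1,0,0,-20,0],[1,0,0,-30,0],[1,0,0,-15,0],[1,0,0,0,0],[1,0,0,0,0]]])

```text
clock: 14.68
position: [689.9, -26.9, 168.9]
ee_rot: [-0.035, 0.999, -0.001, -0.002]
contact_force: [-1.0, 0.6, 1.3]
gripper_width: 0.1
grasp_force: 0.0
```

```bash
python3 - <<'E'
from h import *
s=read_state();print(tofix(s['position']),s['contact_force']);im=look('scene');look('top')
cv2.imwrite('pics/s5.png',cv2.resize(im[70:220,230:430],(800,600),interpolation=cv2.INTER_CUBIC)[:,:,::-1])
E
```

```text
[114.66051063  -1.48238468 168.93947172] [-1.01461834  0.6455183   1.27397082]
scene 493 mean [-3.7  5.1 56.6] yaw 0.1 p1/99 [[-14.6, -68.0, 46.3], [11.1, 70.0, 62.9]] top z 61.8
top 673 mean [-1.7 -1.  59.4] yaw 0.2 p1/99 [[-15.0, -68.8, 49.5], [13.1, 67.1, 66.8]] top z 65.6
```

View pics/s5.png

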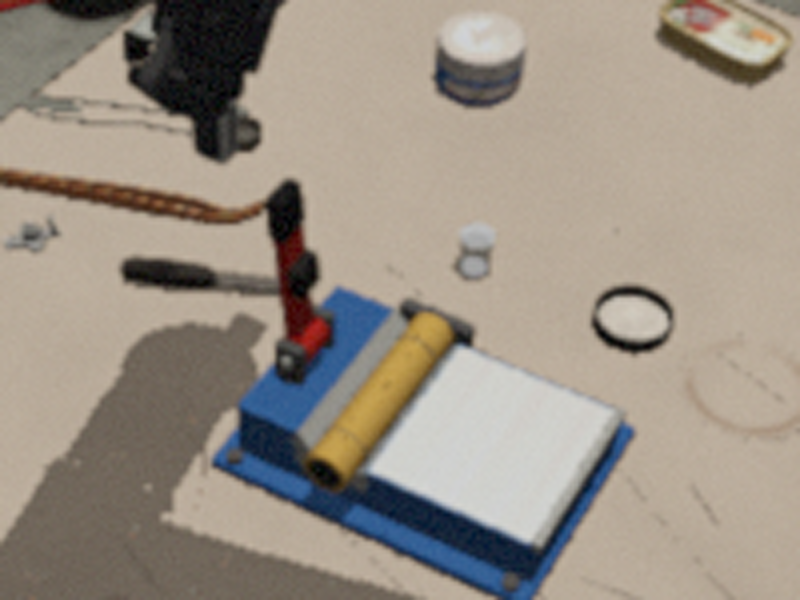

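The tube is seated against the stop plate, with its ends at (325,470) and (440,325). The clamp arm is still open at (290,250), and the fingers are behind it at (220,130). Now I'll swing the arm over along its arc.

>>> drive_tool(plan=[[[1,-10,0,-1,0],[1,-10,0,-1,0],[1,-10,-0.5,-1,0],[1,-10,-0.7,0,0],[1,-9,-0.6,-0.5,0],[1,-8,-0.6,-0.5,0],[1,-8,-0.6,-0.5,0],[1,-9,-0.6,-3,0],[1,-9,-0.6,-3,0],[1,-9,-0.6,-3.5,0],[1,-7.5,-0.5,-5.5,0],[1,-7.5,-0.5,-5.5,0],[1,-7.5,-0.5,-6,0],[1,-5.5,-0.4,-7.5,0],[1,-5.5,-0.4,-7.5,0],[1,-5.5,-0.4,-8,0],[1,0,0,0,0]]])

```text
clock: 16.2
position: [557.4, -34.0, 114.1]
ee_rot: [-0.035, 0.999, -0.0, -0.002]
contact_force: [-0.9, 0.5, -0.1]
gripper_width: 0.1
grasp_force: 0.0
```

```bash
python3 - <<'E'
from h import *
s=read_state();print(tofix(s['position']),s['contact_force']);im=look('scene')
cv2.imwrite('pics/s6.png',cv2.resize(im[70:220,230:430],(800,600),interpolation=cv2.INTER_CUBIC)[:,:,::-1])
E
```

```text
[-18.03667255   0.50191559 114.1181757 ] [-0.87222198  0.46560711 -0.07947161]
scene 483 mean [-4.   5.1 56.8] yaw -0.2 p1/99 [[-14.3, -68.1, 46.2], [10.8, 70.1, 62.1]] top z 61.5
```

View pics/s6.png

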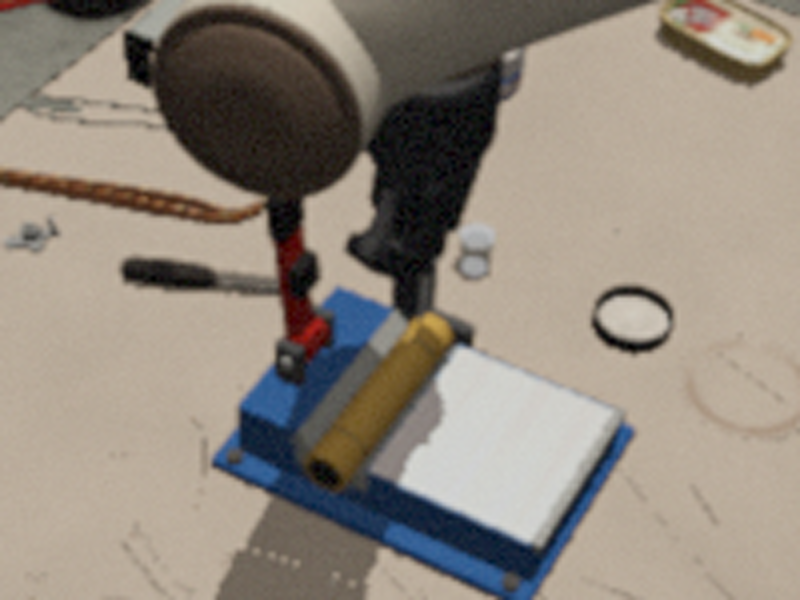

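The red arm is still upright at (290,250), and the fingers at (410,290) passed beside or over it. I'll measure where the tips really are.

```bash
python3 - <<'E'
from h import *
p=tofix(read_state()['position']);print(p)
for n in('scene','top'):
    im,d=get_image(n);F=tofix(cloud(d,camera_model(n)))
    h=cv2.cvtColor(im,cv2.COLOR_RGB2HSV)
    k=(d>0)&(h[...,2]<110)&(h[...,1]<90)&(abs(F[...,0]-p[0])<60)&(abs(F[...,1]-p[1])<90)&(F[...,2]>85)&(F[...,2]<230)
    for lo in range(85,230,12):
        q=F[k&(F[...,2]>=lo)&(F[...,2]<lo+12)]
        if len(q)>3:print(n,lo,len(q),np.percentile(q,[5,50,95],axis=0).round(0).tolist())
E
```

```text
[-16.79736228   0.4470076  115.01822764]
scene 133 11 [[-27.0, 0.0, 136.0], [-23.0, 5.0, 144.0], [-15.0, 12.0, 145.0]]
scene 145 31 [[-28.0, 3.0, 146.0], [-22.0, 12.0, 150.0], [-11.0, 15.0, 156.0]]
scene 157 29 [[-28.0, 3.0, 158.0], [-23.0, 10.0, 161.0], [-10.0, 15.0, 167.0]]
scene 169 13 [[-29.0, -4.0, 170.0], [-27.0, 3.0, 174.0], [-24.0, 15.0, 180.0]]
scene 181 49 [[-29.0, -24.0, 182.0], [-28.0, 11.0, 188.0], [-13.0, 32.0, 192.0]]
scene 193 38 [[-32.0, -35.0, 194.0], [-27.0, 15.0, 201.0], [-9.0, 46.0, 205.0]]
scene 205 66 [[-33.0, -42.0, 205.0], [-28.0, 12.0, 211.0], [-13.0, 54.0, 216.0]]
scene 217 92 [[-33.0, -7.0, 219.0], [-25.0, 46.0, 224.0], [-7.0, 62.0, 228.0]]
scene 229 23 [[-34.0, -8.0, 229.0], [-20.0, 55.0, 230.0], [-6.0, 62.0, 230.0]]
```

The shut tip is about 24 mm higher than the reported TCP z, so it passed over the arm, which explains the open case too. I'll go up and back behind the arm, then repeat 24 mm lower.

>>> drive_tool(plan=[[[1,0,0,30,0],[1,0,0,35,0],[1,0,0,25,0],[1,20,1.4,0,0],[1,30,2.1,0,0],[1,30,2.1,0,0],[1,30,2.1,0,0],[1,22,1.5,0,0],[1,0,0,-20,0],[1,0,0,-25,0],[1,0,0,-16,0],[1,0,0,0,0],[1,0,0,0,0]]])

```text
clock: 17.43
position: [691.8, -24.9, 144.4]
ee_rot: [-0.035, 0.999, -0.0, -0.001]
contact_force: [-1.0, -0.0, 0.2]
gripper_width: 0.2
grasp_force: 0.0
```

>>> drive_tool(plan=[[[1,-10,-0.7,-1,0],[1,-10,-0.7,-1,0],[1,-10,-0.7,-1,0],[1,-10,-0.7,0,0],[1,-4,-0.3,-0.3,0],[1,-4,-0.3,-0.2,0],[1,0,0,0,0]]])

```text
clock: 18.02
position: [644.7, -27.9, 143.6]
ee_rot: [-0.035, 0.999, 0.0, 0.002]
contact_force: [1.0, 0.2, 2.0]
gripper_width: 0.0
grasp_force: 0.8
```

```bash
cat >> h.py <<'E'
def arm(im,F):
    k=masks(im)['red']&(abs(F[...,1])<20)&(F[...,0]>-70)&(F[...,0]<110)&(F[...,2]>55)&(F[...,2]<190);q=F[k]
    v=q-[55,0,71];v=v[np.hypot(v[:,0],v[:,2])>25]
    print('arm',len(v),'angle',np.median(np.arctan2(v[:,2],-v[:,0])).round(2),np.percentile(q,[2,50,98],axis=0).round(0).tolist())
E
python3 - <<'E'
from h import *
s=read_state();print(tofix(s['position']),s['contact_force'])
z=np.load('pics/scene0.npz');arm(z['im'],tofix(cloud(z['d'],camera_model('scene'))))
im,d=get_image('scene');arm(im,tofix(cloud(d,camera_model('scene'))))
E
```

```text
[ 69.54406589   0.56556802 143.61701692] [1.00608087 0.18907133 1.98993485]
arm 58 angle 1.67 [[45.0, -10.0, 71.0], [57.0, 7.0, 91.0], [66.0, 12.0, 152.0]]
arm 32 angle 1.56 [[45.0, -9.0, 71.0], [52.0, 9.0, 82.0], [59.0, 13.0, 149.0]]
```

The arm is now following, at 1.56 rad, so I'll continue along the arc.

>>> drive_tool(plan=[[[1,-5,-0.4,-0.5,0],[1,-8,-0.6,-1,0],[1,-8,-0.6,-1.5,0],[1,-9,-0.6,-3,0],[1,-9,-0.6,-3,0],[1,-9,-0.6,-3.5,0],[1,-7.5,-0.5,-5.5,0],[1,-7.5,-0.5,-5.5,0],[1,-7.5,-0.5,-6,0],[1,-5.5,-0.4,-7.5,0],[1,-5.5,-0.4,-7.5,0],[1,-5.5,-0.4,-8,0],[1,0,0,0,0]]])

```text
clock: 19.15
position: [553.8, -34.4, 86.7]
ee_rot: [-0.034, 0.999, -0.0, -0.002]
contact_force: [-0.4, -0.3, -0.2]
gripper_width: -0.1
grasp_force: 0.0
```

```bash
python3 - <<'E'
from h import *
s=read_state();print(tofix(s['position']),s['contact_force'])
im,d=get_image('scene');arm(im,tofix(cloud(d,camera_model('scene'))));look('scene')
E
```

```text
[-21.59424333   0.36322979  86.72946236] [-0.36861356 -0.3318244  -0.2466822 ]
arm 124 angle 0.45 [[-19.0, -8.0, 76.0], [24.0, 6.0, 87.0], [60.0, 12.0, 104.0]]
scene 337 mean [-4.6 26.9 56.7] yaw -2.6 p1/99 [[-14.5, -64.0, 46.2], [10.8, 70.8, 62.9]] top z 61.8
```

>>> drive_tool(plan=[[[1,-2.5,-0.2,-5,0],[1,-2,-0.1,-6,0],[1,-1.5,-0.1,-6,0],[1,-1,0,-5,0],[1,0,0,-3,0],[1,0,0,-2,0],[1,0,0,0,0]]])

```text
clock: 19.83
position: [548.9, -34.6, 61.1]
ee_rot: [-0.035, 0.999, -0.0, -0.001]
contact_force: [-0.6, -0.6, -0.4]
gripper_width: -0.2
grasp_force: 0.0
```

>>> drive_tool(plan=[[[1,0,0,-1,0],[1,0,0,-1,0],[1,0,0,0,0]]])

```text
clock: 20.08
position: [549.5, -34.5, 59.8]
ee_rot: [-0.035, 0.999, 0.0, -0.0]
contact_force: [-0.3, 0.4, -0.2]
gripper_width: 0.3
grasp_force: 0.0
```

>>> drive_tool(plan=[[[1,0,0,-0.7,0],[1,0,0,-0.7,0],[1,0,0,0,0]]])

```text
clock: 20.33
position: [549.5, -34.5, 58.5]
ee_rot: [-0.035, 0.999, 0.0, -0.0]
contact_force: [-0.4, 0.3, 0.4]
gripper_width: -0.0
grasp_force: 0.4
```

>>> drive_tool(plan=[[[1,0,0,-1,0],[1,0,0,-1,0],[1,0,0,0,0]]])

```text
clock: 20.58
position: [549.4, -34.5, 56.5]
ee_rot: [-0.035, 0.999, -0.0, -0.0]
contact_force: [-0.8, 0.4, 3.4]
gripper_width: 0.0
grasp_force: 1.2
```

>>> drive_tool(plan=[[[1,0,0,-1,0],[1,0,0,-1,0],[1,0,0,0,0]]])

```text
clock: 20.83
position: [549.5, -34.6, 56.3]
ee_rot: [-0.035, 0.999, -0.0, -0.0]
contact_force: [-5.5, 1.7, 12.3]
gripper_width: -0.2
grasp_force: 6.3
```

```bash
python3 - <<'E'
from h import *
s=read_state();print(tofix(s['position']),s['contact_force'])
im,d=get_image('scene');arm(im,tofix(cloud(d,camera_model('scene'))))
E
```

```text
[-25.96235931   0.53049347  56.31389393] [-5.47110478  1.68652326 12.28704749]
arm 147 angle 0.12 [[-24.0, -11.0, 69.0], [21.0, 6.0, 77.0], [58.0, 13.0, 82.0]]
```

The arm has stopped on the tube, with z stalled and 12 N. I'll press 1 mm more and then lift clear.

>>> drive_tool(plan=[[[1,0,0,-1,0],[1,0,0,0,0],[1,0,0,0,0]]])

```text
clock: 21.13
position: [549.5, -34.6, 56.2]
ee_rot: [-0.035, 0.999, -0.0, 0.0]
contact_force: [-7.9, 2.0, 17.5]
gripper_width: 0.1
grasp_force: 8.7
```

>>> drive_tool(plan=[[[1,0,0,3,0],[1,0,0,10,0],[1,0,0,30,0],[1,0,0,35,0],[1,0,0,35,0],[1,-20,0,30,0],[1,-35,0,0,0],[1,-35,0,0,0],[1,-35,0,0,0],[1,-20,0,0,0],[1,0,0,0,0],[1,0,0,0,0]]])

```text
clock: 22.13
position: [404.5, -34.5, 197.4]
ee_rot: [-0.035, 0.999, 0.0, 0.001]
contact_force: [0.4, 0.5, -0.4]
gripper_width: 0.2
grasp_force: 0.0
```

```bash
python3 - <<'E'
from h import *
s=read_state();print(tofix(s['position']),s['contact_force'])
im,d=get_image('scene');arm(im,tofix(cloud(d,camera_model('scene'))));look('scene')
cv2.imwrite('pics/s7.png',cv2.resize(im[70:220,230:430],(800,600),interpolation=cv2.INTER_CUBIC)[:,:,::-1])
E
```

```text
[-170.55242488   10.54446758  197.3795343 ] [ 0.41304176  0.46394709 -0.44877123]
arm 181 angle 0.1 [[-29.0, -10.0, 69.0], [17.0, 5.0, 77.0], [59.0, 12.0, 82.0]]
scene 386 mean [-3.8  9.6 56.5] yaw 0.2 p1/99 [[-14.4, -68.3, 45.9], [11.5, 70.3, 62.2]] top z 61.4
```

View pics/s7.png

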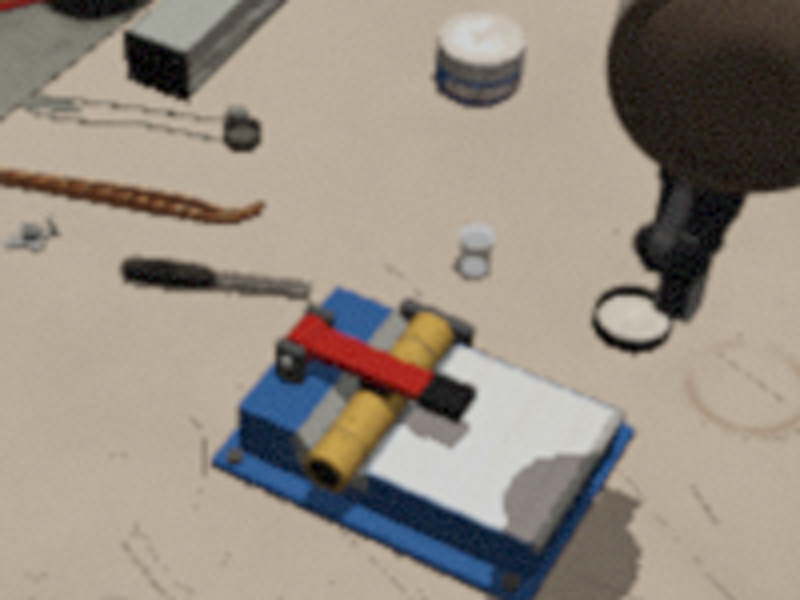

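The red arm lies over the tube with its pad on it at (380,375). The tube is seated against the stop at (440,325), the tin and vial are untouched, and the robot is clear.

```bash
python3 -c "
from bench import *
print(job_done())"
```

```text
the job is handed in; nothing more can be done
None
```

I rolled the brass tube into the vee and slid it up to the stop, then closed the red clamp on it, let go and handed the job in at about 22 s. The final picture shows the tube and clamp holding, the robot clear, and the tin and vial in place; the ring clamp is out of that view, and I never worked near it.

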